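Start the docking bolt of the tabletop robot by the backward-turn trick

ROBOT

A 6-joint arm with a two-finger parallel gripper is mounted at the origin on the work surface. World frame = base frame: x ahead of the robot, y to its left, z up, the work surface at z = 0. Lengths are in m, angles in rad, forces in N, time in s.
With the tool pointing down it reaches from about 0.325 to 0.775 m from the base axis. Payload 9.3 kg.
Tool frame: the origin (TCP) lies on the centre line of the jaws, within the pads' length; the fingertips stand 22 mm ahead of it and the grasp point (between the pads) lies 3 mm ahead of it; y points along the fingers, x is the direction in which the jaws open and shut, and the axes are right-handed (so a half turn about y gives the same grasp; the last joint's range is limited). The gripper opens to 85 mm and grips with 20 to 120 N. Pads are 22 mm wide; open, the fingers measure 114 mm over their backs; the gripper's body (76 mm by 85 mm) begins 54 mm behind the grasp point. The pads swing forward as they close: fully open they stand 13 mm farther back than shut.
Start: joints at [-1.453, 0.259, 0.021, 1.334, 0, 1.418], TCP at [0.147, -0.53, 0.253] pointing down, gripper open.
Joint ranges: [-3.04, 3.04], [-0.91, 1.82], [-1.04, 1.36], [-1.92, 1.95], [-1.52, 1.45], [-3.14, 3.14]. Speed limits (rad/s): [2.22, 2.22, 2.79, 3.14, 3.14, 3.14].

INTERFACE

Orientations are given as [roll, pitch, yaw] about the fixed x, y, z axes, in that order (R = Rz(yaw) Ry(pitch) Rx(roll)).
In Python, from station import ctrl gives the robot as it stands.
- The arm moves only by the shell command python3 -m creep 'ROWS'. ROWS is JSON, a list of rows, each an object with "jaw": the opening, from -1 (shut) to 1 (fully open), so that 0 is half open; "delta_pos": the shift along the tool's x, y, z each as a share of 0.02 m, from -1 to 1, a list of three; "rot": the turn, a rotation vector about the tool's x, y, z each as a share of 6 degrees, from -1 to 1, a list of three. A call has 1 to 12 rows; each row shifts and turns the pose as measured when the row begins, along the tool's axes as they then stand; what a row does not reach is not made up. A row lasts 1/10 s, in which the tool goes at most 50 mm and 8.59 degrees, less where a joint would pass 70% of its speed; a pose out of reach is approached as far as the arm can. A call with a number of a shift or a turn outside -1 to 1 is refused whole. A call with a gripper value outside its range is refused whole. The fingers move at their own pace and stop on an object; the grip force is fixed at half the most. Time passes only in rows, so rows that do not move let the fingers close. It gives the time, the measured TCP pose, the force and the opening at its end, in the units of the state.
- ctrl.observe(): the state, without advancing time (a new reading comes with each control period).
- ctrl.capture(name): name is "scene" or "top" or "wrist"; returns a dict with "image" (480x640x3 uint8, red, green, blue), "K" (3x3 intrinsics, pixels), "dist" ([k1, k2, p1, p2, k3] as OpenCV has them; the pictures are not rectified), "rvec" (rotation vector, rad) and "tvec" (3), from world to camera coordinates, as OpenCV has them; the wrist camera has in their place "tool_from_camera" (4x4, takes a point from camera to tool coordinates, whose origin is the TCP and whose axes are the tool frame's). Camera axes: x right, y down, z forward; pixel columns grow to the right and rows downward; lengths in m; the calibration is good to about 2 mm. A picture is of the moment at which its call begins: read the wrist's pose just before it. There is no depth.
- ctrl.finish_job(): hands the job in, once; it reports no verdict.
Trained networks look in a picture, given as the dict that the camera call returned (one of the last four; its "shot" number tells which), for a name from the list of things; names that differ only in an ending like _2 or _b are one class to them, and where a whole thing is asked for, a point or a joint stands for the part that bears it (a point fixed in the world has none). Each returns a list of dicts, best first, with "confidence" (0 to 1); they miss things now and then, are a little off and sometimes report something else, mostly with a low value. They report only what shows in the picture. A call takes as long as a camera call. They do not tell look-alikes from the thing itself.
- ctrl.recognise(picture, query): "at" ([x, y, z] in m, in world coordinates, good to about 4 mm: the middle of the surface that is visible of it).
- ctrl.cut_out(picture, query): "mask" (480x640 bool, what is visible of it).
- ctrl.landmark_of(picture, query): "at" ([x, y, z] in m, in world coordinates, good to about 4 mm: a listed point, or the origin of a listed thing).
The state is a dict: "time": time; "joint_pos": joint angles; "joint_velocities": joint speeds; "tau": joint torques, N m; "tcp_pos": TCP position; "orientation": TCP orientation; "force": force on the tool from outside, world axes, zero at the start; "moment": the same for the moment, N m; "grip_width": finger opening in m.
Only numpy, scipy, OpenCV 4.12 (cv2) and the standard library are available. Lean on these libraries where they do the work, as an engineer would, in place of code of your own. Each camera call takes 0.05 s, during which the arm holds its last target.

TASK

The docking tab of the little black demo robot lies on the threaded boss of its ground plate, and the big orange hand bolt has been dropped loose into it but has not caught the thread. Start it as a fitter would: turn the knob backward (anticlockwise seen from above) until you feel the bolt drop into the start of the thread, then turn it one full turn forward (clockwise), without pressing or forcing it, and finish while still holding the knob, the bolt upright and just started, not screwed home, so that a colleague can square up the robot before it is tightened. Leave the other things on the table where they are.

Things in the scene. Friction and masses are not known exactly. Their poses are not given: they have to be found in the camera images.
- bolt_head (a point): centre of the knob of the loose orange hand bolt. Round knob, 43 mm in diameter, 26 mm tall (top 13 mm above this point, underside 13 mm below), grippable across at any angle. z up along the bolt, x towards the white mark. Turning forward (clockwise from above) sinks it 1.91 mm per rad, 12 mm per full turn; just after the drop it is 99 mm above the table, one turn later 87 mm
- bolt: whole hand bolt, printed plastic, 82 mm long, 50 to 110 g; origin at its lower end, 69 mm below the knob's centre; z up, x towards the mark. Two-start right-hand thread, 27 mm, 1 mm of axial play; stays put when let go. It now rests on top of the thread: turned backward it climbs 1.91 mm per rad for 0.8 to 2.3 rad, then, if free, falls 6 mm. A firm grip holds it up until let go
- bolt_mark (a point): outer end of the white mark on the knob's top, 18 mm from the bolt's axis and 13 mm above the knob's centre; shows how far the bolt is turned. The bolt drops when the mark, going anticlockwise, passes the +x direction of base (the drop would come again every further half turn)
- base: fixed black ground plate 220 x 320 x 12 mm with aluminium boss (46 mm wide, 56 mm tall) and demo robot. Origin on the table on the boss axis, z up. Plate spans x -110..110, y -260..60 mm. The demo robot's housing (110 mm square, 62 mm tall) is centred at y -192; its arm above is up to 300 mm high between y -165 and -260, its boom reaching x 160
- boss_top (a point): centre of the clearance hole in the flat aluminium docking tab, at the tab's top face, 62 mm above the table, on the boss axis. The tab's ring is 62 mm in diameter, and the tab runs 40 mm wide from it towards -y of base. Started one turn, the knob's underside is 12 mm above this face, and needs about one more turn to come home
- tumbler: standing metal drinking bottle with black cap, 72 mm in diameter, 210 mm tall; origin under its centre
- pill_jar: small white jar with orange cap, 54 mm in diameter, 78 mm tall; origin under its centre
- microphone: black hand microphone lying down, 205 mm long, head 52 mm; origin under its middle, head at +x
- screwdriver: yellow-handled screwdriver lying along its x, 190 mm long
- marker: blue marker pen lying along its x, 125 mm long, 13 mm thick
Mind the look-alikes: they are no part of the job. Of the things like the bolt, leave any that is turquoise; of the rest the smaller one is meant.

How it is judged:
On the way:
1. the bolt, turned backward past the start of the thread by no more than about 100 degrees, has dropped into it (z of bolt_head in the frame of base between 0.0975 and 0.1027 m and x of bolt_mark in the frame of base above -0.003 m and y of bolt_mark in the frame of base above -0.003 m and angle between bolt_head's own z axis and vertical below 0.12 rad), for 0.1 s.
At the end, for the whole second after the job is handed in: Fingers still grip the knob (over 1 N); bolt still, upright within 6 degrees, within 4 mm of the boss axis; knob centre 84 to 91 mm above the table (87 mm is one turn after the drop; a quarter turn either way is fine); the other things within 30 mm of where they stood (z of bolt_head in the frame of base between 0.0838 and 0.0912 m and horizontal distance between bolt_head and boss_top below 0.004 m and angle between bolt_head's own z axis and vertical below 0.1 rad and contact force between the fingers and bolt above 1 N and linear speed of bolt below 0.01 m/s and distance of each of tumbler, pill_jar, microphone, screwdriver, marker from where it was at the start of the episode below 0.03 m); the arm keeps its last pose, push and grip.
It fails at once if the bolt is forced or pressed into the boss (over 40 N) (contact force between bolt and base above 40 N).
It fails at once if another thing on the table is knocked away (30 mm) or over (distance of any of tumbler, pill_jar, microphone, screwdriver, marker from where it was at the start of the episode above 0.03 m or angle between any of tumbler, pill_jar's own z axis and vertical above 0.5 rad).
It also fails if it takes over 72 s, if anything falls off the work surface, if the arm or the gripper's body presses on something with over 40 N, if the wrist force passes 120 N, or if a joint passes its speed limit or range.

## Working session

There is one attempt and no reset: what is moved stays moved. The work goes in short steps, Python scripts to look and compute and a shell command to move; the robot and the scene stay as the last step left them, time stands still between calls to the robot, and variables do not carry over. Pictures are saved under pics/ and viewed, and the job is handed in when it is done.

```bash
mkdir -p pics; ls; python3 - <<'E'
from station import ctrl
import cv2
s=ctrl.observe(); print(s)
for n in ("scene","top","wrist"):
    p=ctrl.capture(n); cv2.imwrite(f"pics/{n}0.png",p["image"][:,:,::-1])
    for q in ("bolt_head","bolt_mark","boss_top","base"):
        print(n,q,[(r["confidence"],r["at"]) for r in ctrl.landmark_of(p,q)])
E
```

```text
pics
{'time': 0.0, 'joint_pos': array([-1.45258771e+00,  2.59206837e-01,  2.07494676e-02,  1.33369681e+00,
        1.32678145e-05,  1.41820229e+00]), 'joint_velocities': array([-0.0009891 , -0.00058471,  0.0003157 , -0.00106675, -0.00193613,
       -0.0007193 ]), 'tau': array([-4.67208374e-04, -5.55647886e+01,  3.44520164e+01,  1.33856392e-02,
       -2.21559649e-04, -9.00173802e-07]), 'tcp_pos': array([ 0.14709967, -0.52970109,  0.25265335]), 'orientation': array([-1.57057682e+00,  1.34005959e-03, -1.29999354e+00]), 'force': array([-0.18680355,  0.76216944,  0.57263967]), 'moment': array([ 0.04421971, -0.00122641,  0.00999155]), 'grip_width': 0.08567539692699214}
scene bolt_head [(0.65, [0.4765, 0.0762, 0.1008]), (0.64, [0.4632, 0.2384, 0.0956])]
scene bolt_mark [(0.86, [0.4914, 0.2401, 0.1151]), (0.63, [0.4727, 0.0565, 0.1151]), (0.58, [0.6622, 0.1531, 0.0836])]
scene boss_top [(0.92, [0.4762, 0.0739, 0.0613])]
scene base [(0.84, [0.4724, 0.0767, 0.0011])]
top bolt_head [(0.82, [0.4671, 0.2325, 0.0937]), (0.68, [0.4748, 0.0781, 0.1025]), (0.64, [0.6474, 0.1664, 0.0675])]
top bolt_mark [(0.73, [0.6591, 0.1539, 0.0824]), (0.65, [0.4907, 0.2411, 0.1143]), (0.46, [0.4737, 0.0586, 0.1139])]
top boss_top [(0.57, [0.4795, 0.0763, 0.0634]), (0.5, [0.5825, -0.4522, 0.005])]
top base [(0.8, [0.4724, 0.0742, 0.0033]), (0.37, [0.4782, 0.0736, 0.0665])]
wrist bolt_head []
wrist bolt_mark []
wrist boss_top []
wrist base []
```

View pics/scene0.png

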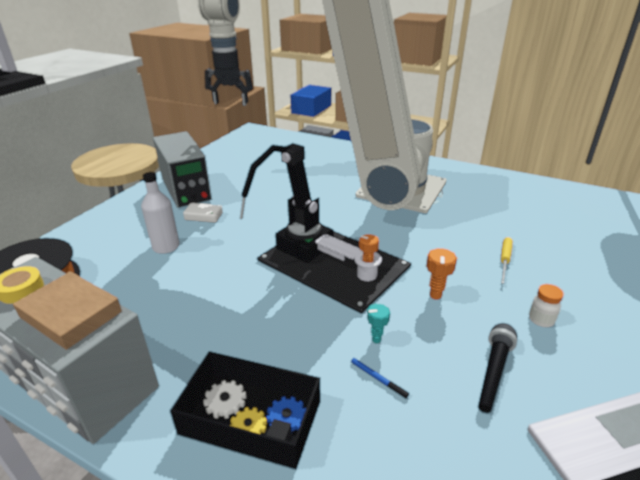

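View pics/top0.png

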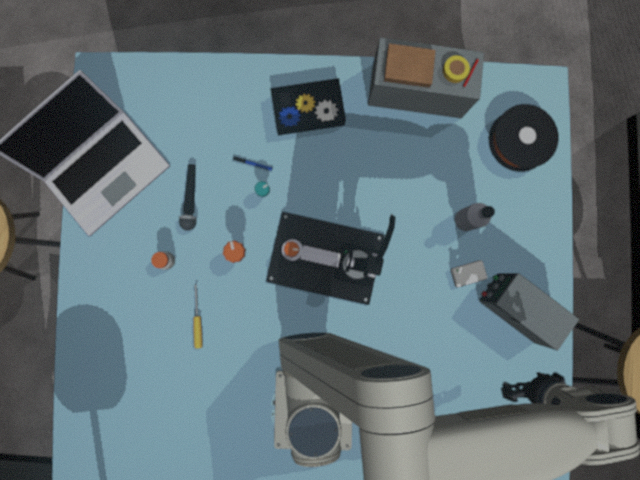

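Three bolt-like objects: the orange one on the boss (scene 369,248; top 291,250), a larger orange one standing on the table (scene 441,272; top 233,251), and a turquoise one (scene 378,320; top 262,188). The meant one is the smaller orange, on the boss. I'll confirm it in an enlarged crop and get the base yaw from the plate.

```bash
cat > h.py <<'E'
import numpy as np, cv2
def ray(p,uv,z):
    u=cv2.undistortPoints(np.array(uv,float).reshape(-1,1,2),p["K"],np.array(p["dist"])).reshape(-1,2)
    R=cv2.Rodrigues(np.array(p["rvec"],float))[0]; t=np.array(p["tvec"],float).ravel()
    c=-R.T@t; d=np.c_[u,np.ones(len(u))]@R
    return c+d*((z-c[2])/d[:,2])[:,None]
def proj(p,X): return cv2.projectPoints(np.array(X,float).reshape(-1,3),np.array(p["rvec"],float),np.array(p["tvec"],float),p["K"],np.array(p["dist"]))[0].reshape(-1,2)
E
python3 - <<'E'
from station import ctrl
import cv2,numpy as np
from h import *
p=ctrl.capture("top"); s=ctrl.capture("scene")
g=ctrl.cut_out(p,"base"); 
for r in g[:2]:
    m=r["mask"].astype(np.uint8); rc=cv2.minAreaRect(np.argwhere(m)[:,::-1].astype(np.float32)); print(r["confidence"],m.sum(),rc)
C=np.array([[285,212],[388,236],[369,303],[267,280]])
print(ray(p,C,0.012).round(4))
a=cv2.resize(p["image"][190:330,220:420],(800,560),interpolation=cv2.INTER_CUBIC)
b=cv2.resize(s["image"][200:350,300:500],(800,600),interpolation=cv2.INTER_CUBIC)
cv2.imwrite("pics/ct.png",a[:,:,::-1]);cv2.imwrite("pics/cs.png",b[:,:,::-1])
for q in ("tumbler","pill_jar","marker","bolt_head","bolt_mark","boss_top"):
  for n,x in(("t",p),("s",s)): print(n,q,[(r["confidence"],r["at"]) for r in ctrl.landmark_of(x,q)])
E
```

```text
0.89 8099 ((330.83135986328125, 248.69052124023438), (115.40423583984375, 94.95516967773438), 12.907408714294434)
[[ 0.5922  0.1     0.012 ]
 [ 0.5275 -0.2141  0.012 ]
 [ 0.3241 -0.1602  0.012 ]
 [ 0.3854  0.1478  0.012 ]]
t tumbler [(0.6, [0.5845, -0.452, 0.0047])]
s tumbler [(0.92, [0.5858, -0.4536, 0.001])]
t pill_jar [(0.61, [0.439, 0.4573, 0.0002])]
s pill_jar [(0.62, [0.4366, 0.4541, 0.0004])]
t marker [(0.68, [0.7401, 0.2088, 0.0053]), (0.32, [0.4728, 0.0583, 0.1151])]
s marker [(0.77, [0.7393, 0.2043, -0.0029])]
t bolt_head [(0.95, [0.465, 0.2334, 0.095]), (0.72, [0.6477, 0.1676, 0.0686]), (0.5, [0.4753, 0.0793, 0.1042])]
s bolt_head [(0.94, [0.4634, 0.2407, 0.0974]), (0.81, [0.474, 0.0751, 0.1011])]
t bolt_mark [(0.74, [0.661, 0.1573, 0.0812]), (0.62, [0.4704, 0.0593, 0.1149]), (0.55, [0.4907, 0.2425, 0.1146])]
s bolt_mark [(0.89, [0.4713, 0.0549, 0.1155]), (0.69, [0.6615, 0.1538, 0.082])]
t boss_top [(0.67, [0.4791, 0.0746, 0.0642]), (0.24, [0.4729, 0.0743, 0.0019])]
s boss_top [(0.74, [0.4798, 0.0734, 0.0614]), (0.35, [0.4761, 0.0727, 0.0368])]
```

View pics/ct.png

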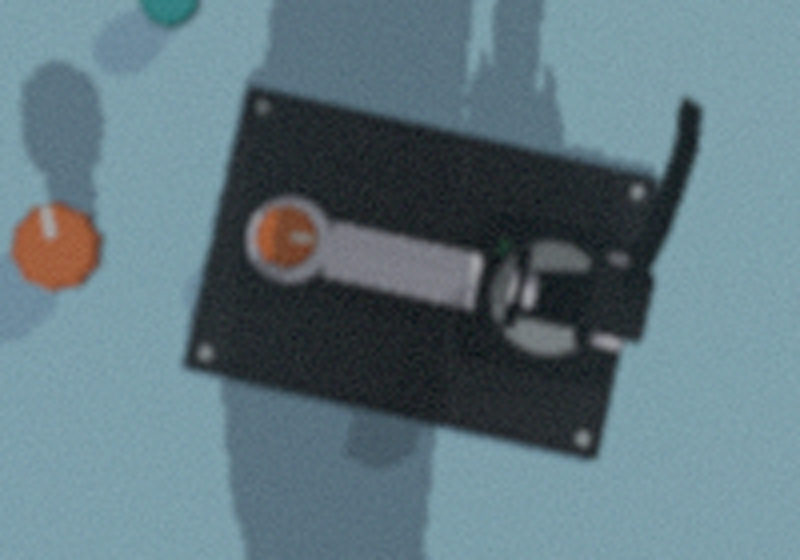

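View pics/cs.png

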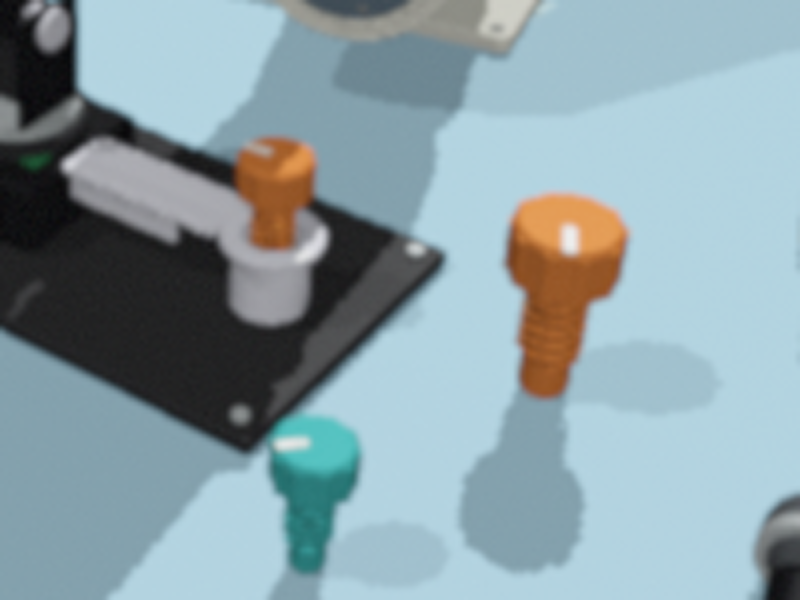

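The crop confirms it: the small orange knob sits in the boss on the tab (crop 286,237), with its mark pointing along the tab. The one to its left is bigger and stands on the table. Next I raise the tool while turning it anticlockwise to the starting yaw.

```bash
python3 -m creep '[{"jaw":1,"delta_pos":[0,-1,0],"rot":[0,-1,0]},{"jaw":1,"delta_pos":[0,-1,0],"rot":[0,-1,0]},{"jaw":1,"delta_pos":[0,-1,0],"rot":[0,-1,0]},{"jaw":1,"delta_pos":[0,-1,0],"rot":[0,-1,0]},{"jaw":1,"delta_pos":[0,-1,0],"rot":[0,-1,0]},{"jaw":1,"delta_pos":[0,-1,0],"rot":[0,-1,0]},{"jaw":1,"delta_pos":[0,-1,0],"rot":[0,-1,0]},{"jaw":1,"delta_pos":[0,-1,0],"rot":[0,-1,0]},{"jaw":1,"delta_pos":[0,-1,0],"rot":[0,-1,0]},{"jaw":1,"delta_pos":[0,-1,0],"rot":[0,-1,0]}]'; python3 -c "
from station import ctrl
print(ctrl.observe()['joint_pos'])"
```

```text
time: 2.5
tcp_pos: [0.147, -0.5289, 0.4583]
orientation: [-1.566, 0.002, -0.212]
force: [0.7, -0.1, 0.7]
grip_width: 0.0853
[-1.45259582e+00  3.00637529e-01  6.03481483e-01  1.87887660e+00
  4.98191486e-05  3.30331594e-01]
```

```bash
python3 -m creep '[{"jaw":1,"delta_pos":[0,1,0],"rot":[0,-1,0]},{"jaw":1,"delta_pos":[0,1,0],"rot":[0,-1,0]},{"jaw":1,"delta_pos":[0,0,0],"rot":[0,-1,0]},{"jaw":1,"delta_pos":[0,0,0],"rot":[0,-1,0]},{"jaw":1,"delta_pos":[0,0,0],"rot":[0,-1,0]},{"jaw":1,"delta_pos":[0,0,0],"rot":[0,-1,0]},{"jaw":1,"delta_pos":[0,0,0],"rot":[0,-1,0]},{"jaw":1,"delta_pos":[0,0,0],"rot":[0,-1,0]},{"jaw":1,"delta_pos":[0,0,0],"rot":[0,-1,0]},{"jaw":1,"delta_pos":[0,0,0],"rot":[0,-1,0]},{"jaw":1,"delta_pos":[0,0,0],"rot":[0,-1,0]},{"jaw":1,"delta_pos":[0,0,0],"rot":[0,-1,0]}]';  python3 -m creep '[{"jaw":1,"delta_pos":[0,0,0],"rot":[0,-1,0]},{"jaw":1,"delta_pos":[0,0,0],"rot":[0,-1,0]},{"jaw":1,"delta_pos":[0,0,0],"rot":[0,-1,0]},{"jaw":1,"delta_pos":[0,0,0],"rot":[0,-1,0]},{"jaw":1,"delta_pos":[0,0,0],"rot":[0,-1,0]},{"jaw":1,"delta_pos":[0,0,0],"rot":[0,-1,0]},{"jaw":1,"delta_pos":[0,0,0],"rot":[0,-1,0]},{"jaw":1,"delta_pos":[0,0,0],"rot":[0,-1,0]},{"jaw":1,"delta_pos":[0,0,0],"rot":[0,-1,0]},{"jaw":1,"delta_pos":[0,0,0],"rot":[0,-1,0]},{"jaw":1,"delta_pos":[0,0,0],"rot":[0,-1,0]},{"jaw":1,"delta_pos":[0,0,0],"rot":[0,-1,0]}]'; python3 -c "
from station import ctrl
print(ctrl.observe()['joint_pos'])"
```

```text
time: 3.7
tcp_pos: [0.1471, -0.5298, 0.4205]
orientation: [-1.572, 0.002, 1.099]
force: [0.3, 0.5, 0.7]
grip_width: 0.085
time: 4.9
tcp_pos: [0.1471, -0.5299, 0.4206]
orientation: [-1.569, 0.002, 2.409]
force: [-0.2, 0.0, -0.1]
grip_width: 0.0858
[-1.45263631e+00  2.72488299e-01  4.63377543e-01  1.75962718e+00
  3.07167782e-05 -2.29102407e+00]
```

```bash
python3 -m creep '[{"jaw":1,"delta_pos":[0,0,0],"rot":[0,-1,0]},{"jaw":1,"delta_pos":[0,0,0],"rot":[0,-1,0]},{"jaw":1,"delta_pos":[0,0,0],"rot":[0,-0.4,0]},{"jaw":1,"delta_pos":[0,0,-1],"rot":[0,0,0]},{"jaw":1,"delta_pos":[0,0,-1],"rot":[0,0,0]},{"jaw":1,"delta_pos":[0,0,-1],"rot":[0,0,0]},{"jaw":1,"delta_pos":[0,0,-1],"rot":[0,0,0]},{"jaw":1,"delta_pos":[0,0,-1],"rot":[0,0,0]},{"jaw":1,"delta_pos":[0,0,-1],"rot":[0,0,0]},{"jaw":1,"delta_pos":[0,0,-1],"rot":[0,0,0]},{"jaw":1,"delta_pos":[0,0,-1],"rot":[0,0,0]},{"jaw":1,"delta_pos":[0,0,-1],"rot":[0,0,0]}]'; python3 -c "
from station import ctrl
print(ctrl.observe()['joint_pos'])"
```

```text
time: 6.1
tcp_pos: [0.23, -0.3644, 0.4188]
orientation: [-1.57, 0.0, 2.672]
force: [0.0, 0.4, 0.3]
grip_width: 0.0854
[-1.20282426e+00  5.43382450e-02  1.87392623e-01  1.70351524e+00
 -1.01723103e-04 -2.30391192e+00]
```

```bash
python3 -m creep '[{"jaw":1,"delta_pos":[0,0,-1],"rot":[0,0,0]},{"jaw":1,"delta_pos":[0,0,-1],"rot":[0,0,0]},{"jaw":1,"delta_pos":[0,0,-1],"rot":[0,0,0]},{"jaw":1,"delta_pos":[0,0,-1],"rot":[0,0,0]},{"jaw":1,"delta_pos":[0,0,-1],"rot":[0,0,0]},{"jaw":1,"delta_pos":[0,0,-1],"rot":[0,0,0]},{"jaw":1,"delta_pos":[0,0,-1],"rot":[0,0,0]},{"jaw":1,"delta_pos":[0,0,-1],"rot":[0,0,0]},{"jaw":1,"delta_pos":[0,0,-1],"rot":[0,0,0]},{"jaw":1,"delta_pos":[0,0,-1],"rot":[0,0,0]},{"jaw":1,"delta_pos":[0,0,-1],"rot":[0,0,0]}]'; python3 -c "
from station import ctrl
print(ctrl.observe()['joint_pos'])"
```

```text
time: 7.2
tcp_pos: [0.3326, -0.1553, 0.4198]
orientation: [-1.569, 0.004, 2.671]
force: [0.2, -0.4, -0.0]
grip_width: 0.0856
[-6.65766926e-01 -5.94645404e-02  7.64126685e-02  1.70243565e+00
 -1.00622215e-03 -1.76634665e+00]
```

```bash
python3 -m creep '[{"jaw":1,"delta_pos":[-0.1,0,-1],"rot":[0,0,0]},{"jaw":1,"delta_pos":[-0.1,0,-1],"rot":[0,0,0]},{"jaw":1,"delta_pos":[-0.1,0,-1],"rot":[0,0,0]},{"jaw":1,"delta_pos":[-0.1,0,-1],"rot":[0,0,0]},{"jaw":1,"delta_pos":[-0.1,0,-1],"rot":[0,0,0]},{"jaw":1,"delta_pos":[-0.1,0,-1],"rot":[0,0,0]},{"jaw":1,"delta_pos":[-0.1,0,-1],"rot":[0,0,0]},{"jaw":1,"delta_pos":[-0.1,0,-1],"rot":[0,0,0]},{"jaw":1,"delta_pos":[-0.1,0,-1],"rot":[0,0,0]},{"jaw":1,"delta_pos":[-0.1,0,-1],"rot":[0,0,0]},{"jaw":1,"delta_pos":[-0.1,0,-1],"rot":[0,0,0]},{"jaw":1,"delta_pos":[0,0,-1],"rot":[0,0,0]}]'; python3 -m creep '[{"jaw":1,"delta_pos":[0,1,-1],"rot":[0,0,0]},{"jaw":1,"delta_pos":[0,1,0],"rot":[0,1,0]},{"jaw":1,"delta_pos":[0,1,0],"rot":[0,1,0]},{"jaw":1,"delta_pos":[0,1,0],"rot":[0,0,0]},{"jaw":1,"delta_pos":[0,1,0],"rot":[0,0,0]},{"jaw":1,"delta_pos":[0,1,0],"rot":[0,0,0]},{"jaw":1,"delta_pos":[0,0,0],"rot":[0,0,0]}]'
cat >> h.py <<'E'
from scipy.spatial.transform import Rotation as Ro
def world_from_cam(s,p):
    T=np.eye(4);T[:3,:3]=Ro.from_euler('xyz',s["orientation"]).as_matrix();T[:3,3]=s["tcp_pos"]
    return T@np.array(p["tool_from_camera"])
def wray(s,p,uv,z):
    M=world_from_cam(s,p)
    u=cv2.undistortPoints(np.array(uv,float).reshape(-1,1,2),p["K"],np.array(p["dist"])).reshape(-1,2)
    d=np.c_[u,np.ones(len(u))]@M[:3,:3].T; c=M[:3,3]
    return c+d*((z-c[2])/d[:,2])[:,None]
E
python3 - <<'E'
from station import ctrl
from h import *
s=ctrl.observe(); print(s["joint_pos"],s["tcp_pos"],s["orientation"])
p=ctrl.capture("wrist"); cv2.imwrite("pics/w1.png",p["image"][:,:,::-1])
for q in ("bolt_head","bolt_mark","boss_top"): print(q,[(r["confidence"],r["at"]) for r in ctrl.landmark_of(p,q)])
for r in ctrl.cut_out(p,"bolt_head"):
    m=r["mask"]; i=np.argwhere(m)[:,::-1]; print(r["confidence"],m.sum(),i.mean(0),i.min(0),i.max(0))
E
```

```text
time: 8.4
tcp_pos: [0.4625, 0.0627, 0.4209]
orientation: [-1.569, 0.009, 2.673]
force: [-0.0, -0.3, 0.2]
grip_width: 0.0852
time: 9.1
tcp_pos: [0.4721, 0.0857, 0.2965]
orientation: [-1.572, 0.009, 2.459]
force: [0.1, -0.1, -0.0]
grip_width: 0.0853
[ 0.00720088  0.12342526 -0.04254606  1.39667876 -0.00471984 -0.88118223] [0.47214134 0.08571493 0.29645826] [-1.57233812  0.00928766  2.45915305]
bolt_head [(0.89, [0.4662, 0.2376, 0.0972]), (0.62, [0.655, 0.1691, 0.0696]), (0.56, [0.4765, 0.0716, 0.1019])]
bolt_mark [(0.86, [0.4909, 0.2424, 0.1149]), (0.57, [0.6636, 0.1508, 0.0807]), (0.56, [0.4788, 0.062, 0.1131])]
boss_top []
0.97 1920 [310.8875     208.99166667] [287 184] [334 234]
0.82 2529 [408.28469751 316.29181495] [388 275] [433 356]
0.8 1635 [247.34862385 353.817737  ] [225 322] [266 379]
```

View pics/w1.png

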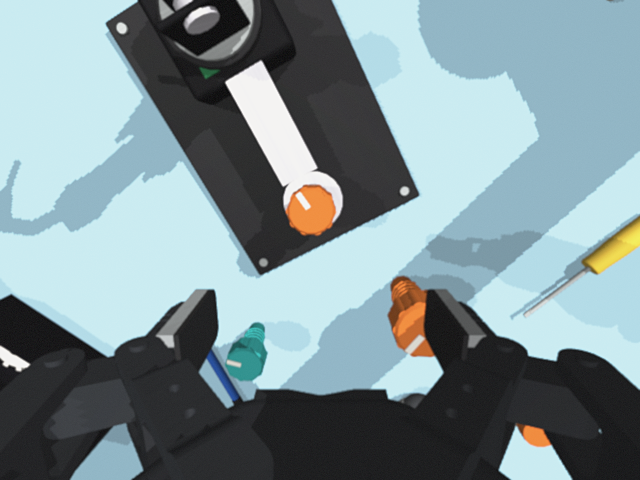

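```bash
python3 - <<'E'
from station import ctrl
from h import *
from scipy.optimize import least_squares
s=ctrl.observe(); p=ctrl.capture("wrist")
M=np.linalg.inv(world_from_cam(s,p)); rv=cv2.Rodrigues(M[:3,:3])[0]; tv=M[:3,3]
def pj(X): return cv2.projectPoints(np.array(X,float).reshape(-1,3),rv,tv,p["K"],np.array(p["dist"]))[0].reshape(-1,2)
m=ctrl.cut_out(p,"bolt_head")
m=min(m,key=lambda r:np.linalg.norm(np.argwhere(r["mask"])[:,::-1].mean(0)-[311,209]))["mask"]
a=np.linspace(0,2*np.pi,60)
def sil(x,y,zc):
    X=np.concatenate([np.c_[x+.0215*np.cos(a),y+.0215*np.sin(a),0*a+zc+d] for d in(-.013,.013)])
    im=np.zeros((480,640),np.uint8); h=cv2.convexHull((pj(X)*16).round().astype(np.int32)); cv2.fillConvexPoly(im,h,1,shift=4); return im>0
best=[]
for zc in(.098,.101,.104):
  b=max(((sil(x,y,zc)&m).sum()/(sil(x,y,zc)|m).sum(),x,y,zc) for x in np.arange(.464,.488,.001) for y in np.arange(.062,.088,.001)); print(b)
C=np.array([[107,20],[262,275],[418,195]]); W=wray(s,p,C,.012); print(W)
d=W[1]-W[0]; e=W[2]-W[1]; print(np.degrees(np.arctan2(*(d[:2]))),np.linalg.norm(d),np.degrees(np.arctan2(e[1],e[0])),np.linalg.norm(e))
cr=cv2.resize(p["image"][160:260,250:370],(720,600),interpolation=cv2.INTER_CUBIC); cv2.imwrite("pics/w1c.png",cr[:,:,::-1])
E
```

```text
(np.float64(0.9568788501026694), np.float64(0.47600000000000003), np.float64(0.07600000000000001), 0.098)
(np.float64(0.9487829614604463), np.float64(0.47600000000000003), np.float64(0.07500000000000001), 0.101)
(np.float64(0.9371571072319203), np.float64(0.47500000000000003), np.float64(0.07500000000000001), 0.104)
[[ 0.53132356 -0.20118881  0.012     ]
 [ 0.59553126  0.11419673  0.012     ]
 [ 0.38385517  0.15420559  0.012     ]]
11.50728854768401 0.3218550420754569 169.29680047497942 0.21542394760153324
```

View pics/w1c.png

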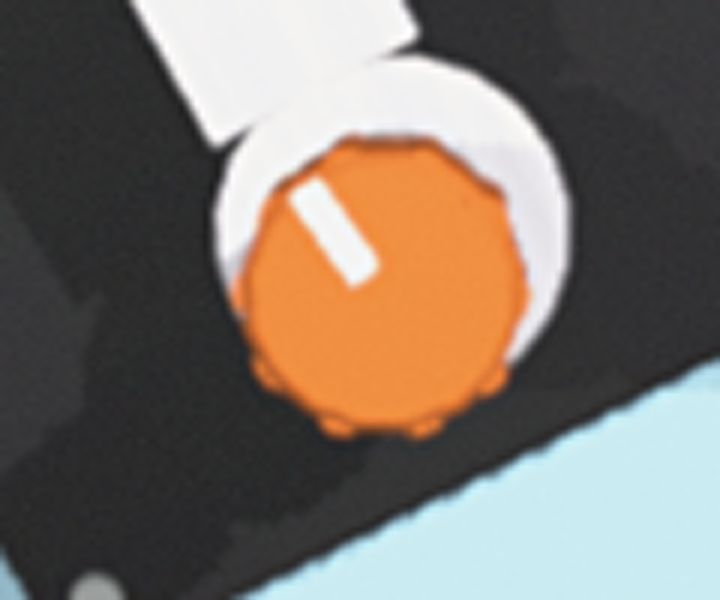

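```bash
python3 -m creep '[{"jaw":1,"delta_pos":[-0.47,0,0.27],"rot":[0,0,-0.09]},{"jaw":1,"delta_pos":[0,1,0],"rot":[0,0,0]},{"jaw":1,"delta_pos":[0,1,0],"rot":[0,0,0]},{"jaw":1,"delta_pos":[0,1,0],"rot":[0,0,0]},{"jaw":1,"delta_pos":[0,1,0],"rot":[0,0,0]},{"jaw":1,"delta_pos":[0,1,0],"rot":[0,0,0]},{"jaw":1,"delta_pos":[0,1,0],"rot":[0,0,0]},{"jaw":1,"delta_pos":[0,0,0],"rot":[0,0,0]}]'
python3 - <<'E'
from station import ctrl
from h import *
s=ctrl.observe(); print(s["joint_pos"],s["tcp_pos"],s["orientation"])
p=ctrl.capture("wrist"); cv2.imwrite("pics/w2.png",p["image"][:,:,::-1])
t=ctrl.capture("scene"); cv2.imwrite("pics/s2.png",cv2.resize(t["image"][150:330,280:520],(800,600),interpolation=cv2.INTER_CUBIC)[:,:,::-1])
for q in ("bolt_head","bolt_mark"): print(q,[(r["confidence"],r["at"]) for r in ctrl.landmark_of(p,q)])
E
```

```text
time: 10.25
tcp_pos: [0.4827, 0.0702, 0.1785]
orientation: [-1.579, 0.007, 2.457]
force: [-0.9, -1.1, -0.1]
grip_width: 0.0857
[-0.02928796  0.18232399 -0.27498913  1.1029538   0.00266118 -0.91595696] [0.48265415 0.07022188 0.17852543] [-1.57931984  0.00673061  2.45745065]
bolt_head [(0.67, [0.4769, 0.0739, 0.105])]
bolt_mark []
```

View pics/w2.png

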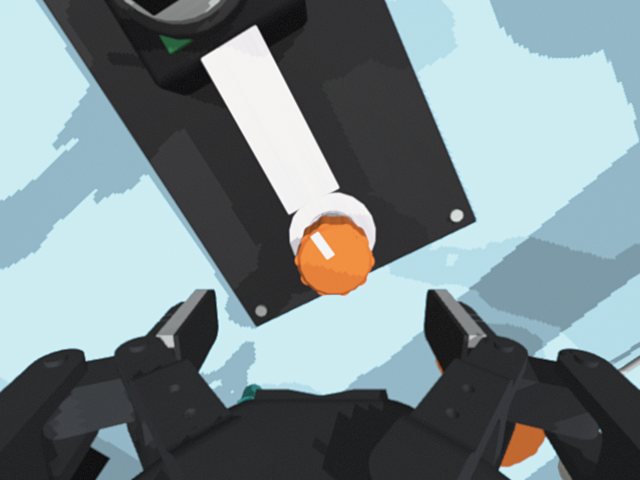

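View pics/s2.png

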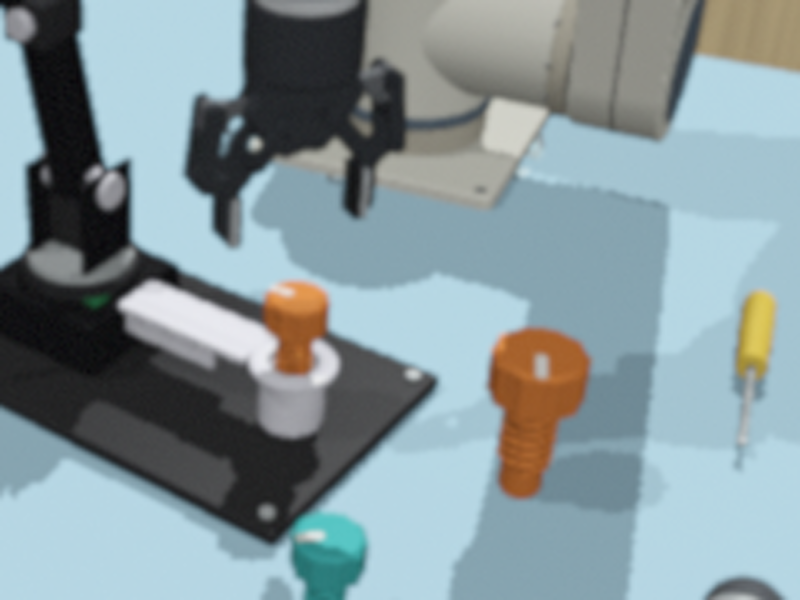

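```bash
python3 -m creep '[{"jaw":1,"delta_pos":[0.42,0,0],"rot":[0.08,0,-0.06]},{"jaw":1,"delta_pos":[0,0,0],"rot":[0,0,0]},{"jaw":1,"delta_pos":[0,0.8,0],"rot":[0,0,0]},{"jaw":1,"delta_pos":[0,0.8,0],"rot":[0,0,0]},{"jaw":1,"delta_pos":[0,0,0],"rot":[0,0,0]}]'
cat > fit.py <<'E'
from station import ctrl
from h import *
import sys
s=ctrl.observe(); print(s["time"],s["joint_pos"].round(3),s["tcp_pos"].round(4),s["orientation"].round(4),s["force"].round(2),s["grip_width"].round(4))
p=ctrl.capture("wrist"); cv2.imwrite(sys.argv[1],p["image"][:,:,::-1])
M=np.linalg.inv(world_from_cam(s,p)); rv=cv2.Rodrigues(M[:3,:3])[0]; tv=M[:3,3]
def pj(X): return cv2.projectPoints(np.array(X,float).reshape(-1,3),rv,tv,p["K"],np.array(p["dist"]))[0].reshape(-1,2)
a=np.linspace(0,2*np.pi,60)
def sil(x,y,zc):
    X=np.concatenate([np.c_[x+.0215*np.cos(a),y+.0215*np.sin(a),0*a+zc+d] for d in(-.013,.013)])
    im=np.zeros((480,640),np.uint8); h=cv2.convexHull((pj(X)*16).round().astype(np.int32)); cv2.fillConvexPoly(im,h,1,shift=4); return im>0
ms=ctrl.cut_out(p,"bolt_head")
c=pj([.476,.0755,.1])[0]
if ms:
    m=min(ms,key=lambda r:np.linalg.norm(np.argwhere(r["mask"])[:,::-1].mean(0)-c))["mask"]; print("mask",m.sum(),np.argwhere(m)[:,::-1].mean(0),c)
    for zc in(.096,.1,.104):
        R=[]
        for x in np.arange(.470,.484,.001):
            for y in np.arange(.068,.084,.001):
                q=sil(x,y,zc); R.append(((q&m).sum()/(q|m).sum(),x,y))
        print(zc,np.round(max(R),4))
# white mark on the top face
hsv=cv2.cvtColor(p["image"],cv2.COLOR_RGB2HSV)
zc=float(sys.argv[2]); X=np.c_[.476+.0195*np.cos(a),.0755+.0195*np.sin(a),0*a+zc+.013]
im=np.zeros((480,640),np.uint8); cv2.fillConvexPoly(im,cv2.convexHull(pj(X).round().astype(np.int32)),1)
w=(im>0)&(hsv[:,:,1]<60)&(hsv[:,:,2]>150); uv=np.argwhere(w)[:,::-1]
if len(uv)>3:
    W=wray(s,p,uv,zc+.013)[:,:2]; d=W.mean(0)-[.476,.0755]; print("mark px",len(uv),uv.mean(0),"r",np.hypot(*d),"ang",np.degrees(np.arctan2(d[1],d[0])),"rel base",np.degrees(np.arctan2(d[1],d[0]))+11.2)
E
python3 fit.py pics/w3.png .1015
```

```text
time: 10.95
tcp_pos: [0.4789, 0.0768, 0.1528]
orientation: [-1.578, 0.01, 2.459]
force: [-0.6, 0.6, 0.4]
grip_width: 0.0855Traceback (most recent call last):
  File "fit.py", line 4, in <module>
    s=ctrl.observe(); print(s["time"],s["joint_pos"].round(3),s["tcp_pos"].round(4),s["orientation"].round(4),s["force"].round(2),s["grip_width"].round(4))
                                                                                                                                  ^^^^^^^^^^^^^^^^^^^^^
AttributeError: 'float' object has no attribute 'round'
```

```bash
sed -i 's/s\["grip_width"\].round(4)/round(s["grip_width"],4)/' fit.py; python3 fit.py pics/w3.png .1015
```

```text
10.95 [-1.400e-02  1.960e-01 -3.280e-01  1.035e+00 -1.000e-03 -9.020e-01] [0.4789 0.0768 0.1528] [-1.5779  0.0097  2.4588] [-0.58  0.6   0.37] 0.0855
mask 6266 [322.12272582 266.95499521] [322.10337011 263.69728816]
0.096 [0.958 0.477 0.077]
0.1 [0.9532 0.476  0.076 ]
0.104 [0.9279 0.475  0.074 ]
mark px 334 [307.7005988  256.06886228] r 0.011583370668331535 ang -92.22046912803077 rel base -81.02046912803077
```

View pics/w3.png

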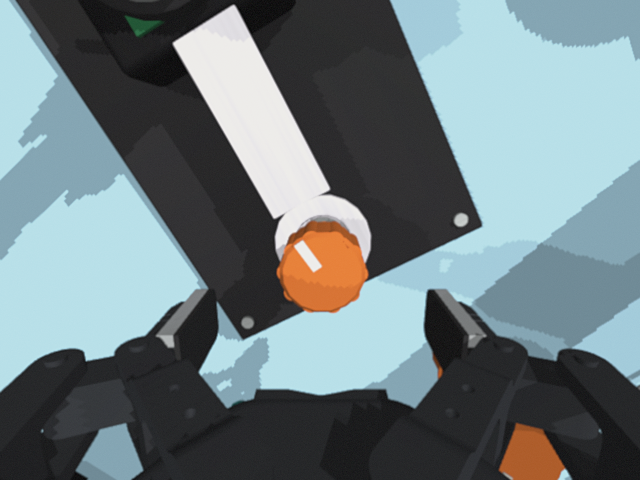

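```bash
python3 -m creep '[{"jaw":1,"delta_pos":[0.06,0.7,0.13],"rot":[0.07,0,-0.09]},{"jaw":1,"delta_pos":[0,0.7,0],"rot":[0,0,0]},{"jaw":1,"delta_pos":[0,0.6,0],"rot":[0,0,0]},{"jaw":1,"delta_pos":[0,0,0],"rot":[0,0,0]},{"jaw":1,"delta_pos":[0,0,0],"rot":[0,0,0]}]'; python3 fit.py pics/w4.png .1015
```

```text
time: 11.55
tcp_pos: [0.4782, 0.0753, 0.114]
orientation: [-1.573, 0.003, 2.459]
force: [0.6, -0.2, -0.0]
grip_width: 0.0854
11.55 [-0.017  0.232 -0.389  0.946 -0.001 -0.905] [0.4782 0.0753 0.114 ] [-1.5727  0.0033  2.4591] [ 0.65 -0.16 -0.03] 0.0854
mask 10433 [322.23444838 304.07447522] [322.62177989 299.20548026]
0.096 [0.9401 0.478  0.077 ]
0.1 [0.9597 0.476  0.075 ]
0.104 [0.9365 0.475  0.074 ]
mark px 534 [304.19101124 293.71535581] r 0.01163276410499386 ang -91.76305831905034 rel base -80.56305831905034
```

View pics/w4.png

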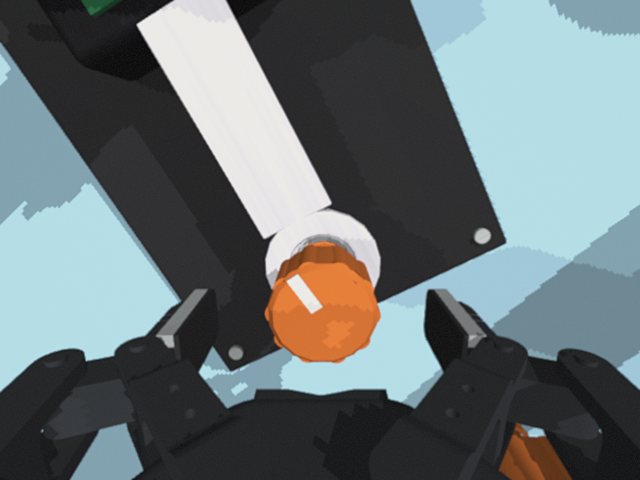

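```bash
python3 -m creep '[{"jaw":0.15,"delta_pos":[0.04,0.37,0.08],"rot":[0,0,0]},{"jaw":0.15,"delta_pos":[0,0,0],"rot":[0,0,0]},{"jaw":0.15,"delta_pos":[0,0,0],"rot":[0,0,0]},{"jaw":0.15,"delta_pos":[0,0,0],"rot":[0,0,0]},{"jaw":0.15,"delta_pos":[0,0,0],"rot":[0,0,0]},{"jaw":0.15,"delta_pos":[0,0,0],"rot":[0,0,0]}]'; python3 fit.py pics/w5.png .1015
```

```text
time: 12.25
tcp_pos: [0.4773, 0.0745, 0.1076]
orientation: [-1.575, 0.006, 2.459]
force: [0.1, 0.4, -0.2]
grip_width: 0.0491
12.25 [-0.019  0.235 -0.405  0.925 -0.    -0.907] [0.4773 0.0745 0.1076] [-1.5745  0.0055  2.4591] [ 0.15  0.42 -0.25] 0.0491
mask 11618 [321.78946462 313.81726631] [322.11707757 308.89971853]
0.096 [0.9246 0.478  0.077 ]
0.1 [0.9577 0.476  0.075 ]
0.104 [0.9423 0.475  0.074 ]
mark px 580 [302.65172414 304.51896552] r 0.0116244906861411 ang -91.70521808704414 rel base -80.50521808704414
```

View pics/w5.png

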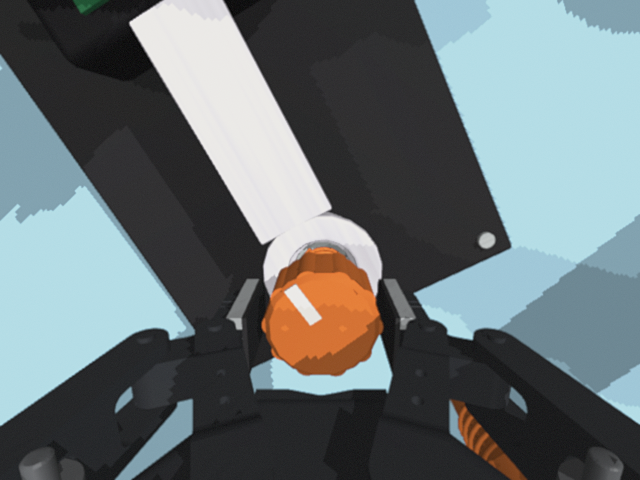

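```bash
python3 -m creep '[{"jaw":-0.05,"delta_pos":[0.02,0,0],"rot":[0,0,0]},{"jaw":-0.05,"delta_pos":[0,0,0],"rot":[0,0,0]},{"jaw":-0.3,"delta_pos":[0,0,0],"rot":[0,0,0]},{"jaw":-0.3,"delta_pos":[0,0,0],"rot":[0,0,0]},{"jaw":-0.3,"delta_pos":[0,0,0],"rot":[0,0,0]}]'; python3 fit.py pics/w6.png .1015
```

```text
time: 12.85
tcp_pos: [0.4772, 0.0746, 0.1079]
orientation: [-1.575, 0.006, 2.459]
force: [-0.1, 0.3, 0.6]
grip_width: 0.0411
12.85 [-0.018  0.234 -0.405  0.925 -0.001 -0.907] [0.4772 0.0746 0.1079] [-1.5747  0.0063  2.4591] [-0.12  0.26  0.58] 0.0411
mask 11357 [320.6503478  313.44509994] [321.67773668 308.40315939]
0.096 [0.9398 0.478  0.077 ]
0.1 [0.955 0.476 0.075]
0.104 [0.9286 0.475  0.074 ]
mark px 579 [301.22279793 304.07426598] r 0.011803429147865007 ang -90.25115890188518 rel base -79.05115890188517
```

View pics/w6.png

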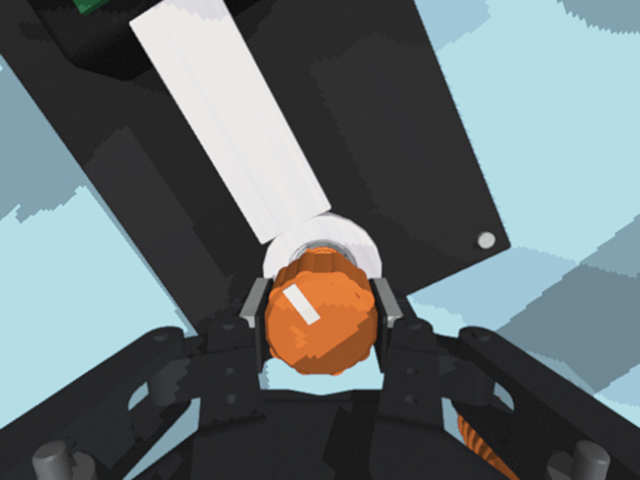

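```bash
python3 -m creep '[{"jaw":-0.3,"delta_pos":[0,-0.01,0],"rot":[0,-0.5,0]},{"jaw":-0.3,"delta_pos":[0,-0.01,0],"rot":[0,-0.7,0]},{"jaw":-0.3,"delta_pos":[0,-0.01,0],"rot":[0,-0.8,0]},{"jaw":-0.3,"delta_pos":[0,0,0],"rot":[0,0,0]}]'; python3 fit.py pics/w7.png .1015
```

```text
time: 13.35
tcp_pos: [0.4769, 0.0747, 0.1083]
orientation: [-1.573, 0.006, 2.675]
force: [0.5, -0.5, 1.1]
grip_width: 0.0413
13.35 [-1.800e-02  2.340e-01 -4.040e-01  9.260e-01 -1.000e-03 -1.123e+00] [0.4769 0.0747 0.1083] [-1.5731  0.0063  2.6755] [ 0.54 -0.53  1.09] 0.0413
mask 11385 [320.58594642 313.43522178] [321.40949942 308.25669589]
0.096 [0.9313 0.477  0.078 ]
0.1 [0.9526 0.476  0.075 ]
0.104 [0.9306 0.475  0.074 ]
mark px 587 [301.15672913 304.05451448] r 0.01171290427632076 ang -77.84991562022716 rel base -66.64991562022716
```

```bash
python3 -m creep '[{"jaw":-0.3,"delta_pos":[0,-0.01,0],"rot":[0,-1,0]},{"jaw":-0.3,"delta_pos":[0,-0.01,0],"rot":[0,-1,0]},{"jaw":-0.3,"delta_pos":[0,-0.01,0],"rot":[0,-1,0]},{"jaw":-0.3,"delta_pos":[0,-0.01,0],"rot":[0,-1,0]},{"jaw":-0.3,"delta_pos":[0,-0.01,0],"rot":[0,-1,0]},{"jaw":-0.3,"delta_pos":[0,-0.01,0],"rot":[0,-1,0]},{"jaw":-0.3,"delta_pos":[0,-0.01,0],"rot":[0,-1,0]},{"jaw":-0.3,"delta_pos":[0,-0.01,0],"rot":[0,-1,0]},{"jaw":-0.3,"delta_pos":[0,0,0],"rot":[0,0,0]}]'; python3 fit.py pics/w8.png .103
```

```text
time: 14.35
tcp_pos: [0.4767, 0.0751, 0.1099]
orientation: [-1.569, 0.006, -2.761]
force: [0.4, -0.7, 0.5]
grip_width: 0.041
14.35 [-0.018  0.232 -0.402  0.931  0.    -1.969] [0.4767 0.0751 0.1099] [-1.5686  0.0058 -2.7614] [ 0.37 -0.71  0.46] 0.041
mask 11281 [320.64311674 313.25210531] [321.80324947 306.37967115]
0.096 [0.9197 0.475  0.079 ]
0.1 [0.9555 0.476  0.077 ]
0.104 [0.9432 0.477  0.075 ]
mark px 565 [301.3699115  304.01769912] r 0.011685264590138647 ang -28.64409486776276 rel base -17.44409486776276
```

```bash
python3 -m creep '[{"jaw":-0.3,"delta_pos":[0,-0.01,0],"rot":[0,-1,0]},{"jaw":-0.3,"delta_pos":[0,-0.01,0],"rot":[0,-1,0]},{"jaw":-0.3,"delta_pos":[0,-0.01,0],"rot":[0,-1,0]},{"jaw":-0.3,"delta_pos":[0,-0.01,0],"rot":[0,-1,0]},{"jaw":-0.3,"delta_pos":[0,0,0],"rot":[0,-1,0]},{"jaw":-0.3,"delta_pos":[0,0,0],"rot":[0,-1,0]},{"jaw":-0.3,"delta_pos":[0,0,0],"rot":[0,-1,0]},{"jaw":-0.3,"delta_pos":[0,0,0],"rot":[0,-0.3,0]},{"jaw":-0.3,"delta_pos":[0,0,0],"rot":[0,0,0]}]'; python3 fit.py pics/w9.png .104
```

```text
time: 15.35
tcp_pos: [0.4755, 0.0751, 0.1095]
orientation: [-1.568, 0.002, -2.004]
force: [0.3, 0.8, -1.1]
grip_width: 0.0411
15.35 [-0.018  0.232 -0.402  0.933  0.    -2.726] [0.4755 0.0751 0.1095] [-1.5683e+00  1.6000e-03 -2.0041e+00] [ 0.28  0.77 -1.06] 0.0411
mask 11223 [320.63913392 313.3288782 ] [321.1475889  305.25891937]
0.096 [0.9255 0.472  0.077 ]
0.1 [0.9546 0.475  0.076 ]
0.104 [0.938 0.477 0.075]
mark px 595 [301.00504202 303.85714286] r 0.011621409637858893 ang 13.803657131147897 rel base 25.003657131147897
```

View pics/w9.png

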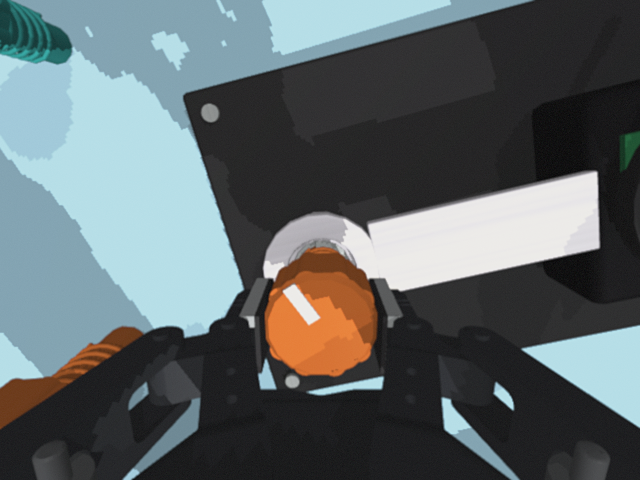

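```bash
python3 -m creep '[{"jaw":0.3,"delta_pos":[0,0,0],"rot":[0,0,0]},{"jaw":0.3,"delta_pos":[0,0,0],"rot":[0,0,0]},{"jaw":0.3,"delta_pos":[0,0,0],"rot":[0,0,0]},{"jaw":0.3,"delta_pos":[0,0,0],"rot":[0,0,0]},{"jaw":0.3,"delta_pos":[0,0,0],"rot":[0,0,0]}]'; python3 fit.py pics/w10.png .100
```

```text
time: 15.95
tcp_pos: [0.4757, 0.0751, 0.1097]
orientation: [-1.568, 0.002, -2.01]
force: [0.6, 0.2, 0.2]
grip_width: 0.0557
15.95 [-0.018  0.232 -0.402  0.933  0.    -2.721] [0.4757 0.0751 0.1097] [-1.5678e+00  1.9000e-03 -2.0095e+00] [0.64 0.18 0.21] 0.0557
mask 10851 [322.06045526 308.54916598] [321.41404273 305.42182549]
0.096 [0.9491 0.475  0.076 ]
0.1 [0.9578 0.477  0.075 ]
0.104 [0.9173 0.478  0.074 ]
mark px 563 [303.51509769 298.12078153] r 0.011594589770046909 ang 9.93736665579281 rel base 21.13736665579281
```

View pics/w10.png

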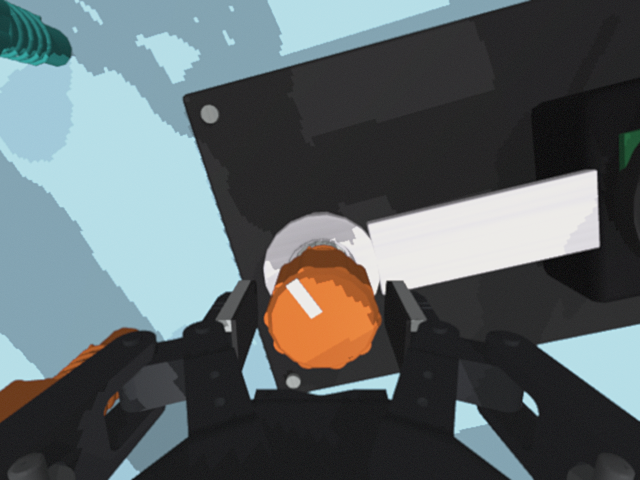

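```bash
python3 - <<'E'
from station import ctrl
from h import *
for n in("scene","wrist"):
  for k in range(2):
    p=ctrl.capture(n)
    for q in ("bolt_head","bolt_mark"): print(n,q,[(r["confidence"],r["at"]) for r in ctrl.landmark_of(p,q) if abs(r["at"][1]-.075)<.04])
    if n=="scene" and k==0: cv2.imwrite("pics/s3.png",cv2.resize(p["image"][200:300,300:440],(800,571),interpolation=cv2.INTER_CUBIC)[:,:,::-1])
E
```

```text
scene bolt_head [(0.6, [0.4752, 0.0763, 0.0991])]
scene bolt_mark [(0.9, [0.4929, 0.0801, 0.1135])]
scene bolt_head [(0.73, [0.4733, 0.0774, 0.0989])]
scene bolt_mark [(0.58, [0.4928, 0.0792, 0.1135])]
wrist bolt_head [(0.67, [0.4777, 0.0686, 0.1006]), (0.42, [0.498, 0.0796, 0.1107])]
wrist bolt_mark [(0.88, [0.4973, 0.0803, 0.1122])]
wrist bolt_head [(0.66, [0.4768, 0.0745, 0.1023])]
wrist bolt_mark [(0.8, [0.4977, 0.0809, 0.1136])]
```

View pics/s3.png

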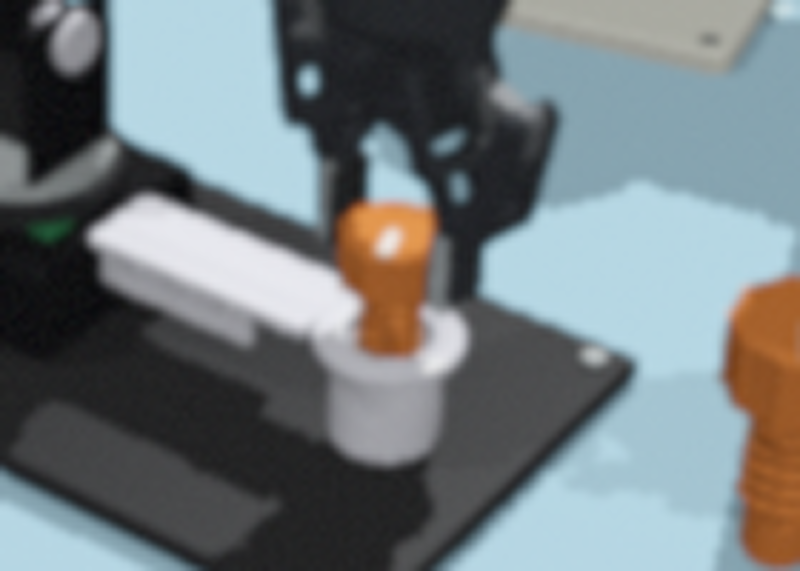

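Released, the knob sank about 3.5–4 mm (held at about 0.104, now about 0.0995) with the mark about 22° past base +x, so it has dropped into the thread. Next I lower slightly, regrip and turn forward.

```bash
python3 -m creep '[{"jaw":0.3,"delta_pos":[0.02,0.22,0],"rot":[0,0,0]},{"jaw":0.1,"delta_pos":[0,0,0],"rot":[0,0,0]},{"jaw":0.1,"delta_pos":[0,0,0],"rot":[0,0,0]},{"jaw":-0.1,"delta_pos":[0,0,0],"rot":[0,0,0]},{"jaw":-0.3,"delta_pos":[0,0,0],"rot":[0,0,0]},{"jaw":-0.3,"delta_pos":[0,0,0],"rot":[0,0,0]},{"jaw":-0.3,"delta_pos":[0,0,0],"rot":[0,0,0]},{"jaw":-0.3,"delta_pos":[0,0.01,0],"rot":[0,0.6,0]},{"jaw":-0.3,"delta_pos":[0,0.01,0],"rot":[0,0.8,0]},{"jaw":-0.3,"delta_pos":[0,0.01,0],"rot":[0,1,0]},{"jaw":-0.3,"delta_pos":[0,0,0],"rot":[0,0,0]}]'; python3 fit.py pics/w11.png .099
```

```text
time: 17.75
tcp_pos: [0.4758, 0.0747, 0.1045]
orientation: [-1.568, 0.003, -2.269]
force: [-0.1, 0.2, 0.3]
grip_width: 0.0416
17.75 [-0.019  0.237 -0.411  0.919  0.    -2.462] [0.4758 0.0747 0.1045] [-1.5677  0.003  -2.2688] [-0.08  0.15  0.32] 0.0416
mask 11166 [320.71852051 313.52409099] [320.22266024 312.08267705]
0.096 [0.9555 0.475  0.076 ]
0.1 [0.9274 0.477  0.074 ]
0.104 [0.8715 0.478  0.074 ]
mark px 570 [301.4877193  303.89649123] r 0.01165845377418347 ang -4.8721858744178395 rel base 6.32781412558216
```

```bash
python3 -m creep '[{"jaw":-0.3,"delta_pos":[0,0.01,0],"rot":[0,1,0]},{"jaw":-0.3,"delta_pos":[0,0.01,0],"rot":[0,1,0]},{"jaw":-0.3,"delta_pos":[0,0.01,0],"rot":[0,1,0]},{"jaw":-0.3,"delta_pos":[0,0.01,0],"rot":[0,1,0]},{"jaw":-0.3,"delta_pos":[0,0.01,0],"rot":[0,1,0]},{"jaw":-0.3,"delta_pos":[0,0.01,0],"rot":[0,1,0]},{"jaw":-0.3,"delta_pos":[0,0.01,0],"rot":[0,1,0]},{"jaw":-0.3,"delta_pos":[0,0.01,0],"rot":[0,1,0]},{"jaw":-0.3,"delta_pos":[0,0,0],"rot":[0,0,0]}]'; python3 fit.py pics/w12.png .098
```

```text
time: 18.75
tcp_pos: [0.4764, 0.0747, 0.103]
orientation: [-1.571, 0.005, -3.109]
force: [-0.7, -0.3, 0.2]
grip_width: 0.041
18.75 [-0.019  0.239 -0.413  0.914  0.    -1.622] [0.4764 0.0747 0.103 ] [-1.5709  0.0054 -3.109 ] [-0.7  -0.31  0.23] 0.041
mask 11282 [320.5817231  313.59297997] [320.57458047 314.8436483 ]
0.096 [0.9582 0.476  0.075 ]
0.1 [0.9141 0.476  0.073 ]
0.104 [0.8555 0.475  0.071 ]
mark px 587 [302.34241908 307.81601363] r 0.01078530813920575 ang -51.040932235380794 rel base -39.84093223538079
```

```bash
python3 -m creep '[{"jaw":-0.3,"delta_pos":[0,0.01,0],"rot":[0,1,0]},{"jaw":-0.3,"delta_pos":[0,0.01,0],"rot":[0,1,0]},{"jaw":-0.3,"delta_pos":[0,0.01,0],"rot":[0,1,0]},{"jaw":-0.3,"delta_pos":[0,0.01,0],"rot":[0,1,0]},{"jaw":-0.3,"delta_pos":[0,0.01,0],"rot":[0,1,0]},{"jaw":-0.3,"delta_pos":[0,0.01,0],"rot":[0,1,0]},{"jaw":-0.3,"delta_pos":[0,0.01,0],"rot":[0,1,0]},{"jaw":-0.3,"delta_pos":[0,0.01,0],"rot":[0,1,0]},{"jaw":-0.3,"delta_pos":[0,0.01,0],"rot":[0,1,0]},{"jaw":-0.3,"delta_pos":[0,0.01,0],"rot":[0,1,0]},{"jaw":-0.3,"delta_pos":[0,0.01,0],"rot":[0,1,0]},{"jaw":-0.3,"delta_pos":[0,0.01,0],"rot":[0,1,0]}]'; python3 fit.py pics/w13.png .095
```

```text
time: 20.05
tcp_pos: [0.4765, 0.0743, 0.1006]
orientation: [-1.576, 0.003, 1.921]
force: [-0.5, 0.2, 0.8]
grip_width: 0.0412
20.05 [-0.019  0.241 -0.416  0.908 -0.001 -0.37 ] [0.4765 0.0743 0.1006] [-1.5758  0.0027  1.9212] [-0.53  0.25  0.83] 0.0412
mask 11414 [320.45216401 313.86779394] [321.01130864 318.65547436]
0.096 [0.938 0.474 0.075]
0.1 [0.8856 0.472  0.074 ]
0.104 [0.8282 0.471  0.073 ]
mark px 560 [303.53214286 306.5625    ] r 0.011135638171461572 ang -125.66518905627801 rel base -114.465189056278
```

```bash
python3 -m creep '[{"jaw":-0.3,"delta_pos":[0,0.01,0],"rot":[0,1,0]},{"jaw":-0.3,"delta_pos":[0,0.01,0],"rot":[0,1,0]},{"jaw":-0.3,"delta_pos":[0,0.01,0],"rot":[0,1,0]},{"jaw":-0.3,"delta_pos":[0,0.01,0],"rot":[0,1,0]},{"jaw":-0.3,"delta_pos":[0,0.01,0],"rot":[0,1,0]},{"jaw":-0.3,"delta_pos":[0,0.01,0],"rot":[0,1,0]},{"jaw":-0.3,"delta_pos":[0,0.01,0],"rot":[0,1,0]},{"jaw":-0.3,"delta_pos":[0,0.01,0],"rot":[0,1,0]},{"jaw":-0.3,"delta_pos":[0,0.01,0],"rot":[0,1,0]},{"jaw":-0.3,"delta_pos":[0,0.01,0],"rot":[0,1,0]},{"jaw":-0.3,"delta_pos":[0,0.01,0],"rot":[0,1,0]},{"jaw":-0.3,"delta_pos":[0,0.01,0],"rot":[0,1,0]}]'; python3 fit.py pics/w14.png .092
```

```text
time: 21.35
tcp_pos: [0.4764, 0.074, 0.0982]
orientation: [-1.575, -0.003, 0.691]
force: [-1.2, 0.1, 0.5]
grip_width: 0.0413
21.35 [-0.019  0.243 -0.42   0.902 -0.001  0.86 ] [0.4764 0.074  0.0982] [-1.5753 -0.0032  0.6914] [-1.19  0.1   0.5 ] 0.0413
mask 11408 [320.56846073 314.05943198] [321.15617312 321.16494499]
0.096 [0.9076 0.474  0.078 ]
0.1 [0.8512 0.474  0.078 ]
0.104 [0.7953 0.473  0.079 ]
mark px 582 [301.58934708 304.39003436] r 0.011880711373889805 ang 166.2309011736394 rel base 177.4309011736394
```

View pics/w14.png

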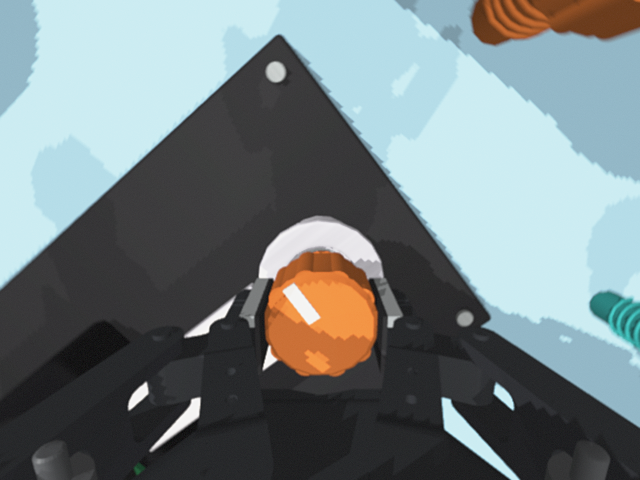

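```bash
python3 -m creep '[{"jaw":-0.3,"delta_pos":[0,0.01,0],"rot":[0,1,0]},{"jaw":-0.3,"delta_pos":[0,0.01,0],"rot":[0,1,0]},{"jaw":-0.3,"delta_pos":[0,0.01,0],"rot":[0,1,0]},{"jaw":-0.3,"delta_pos":[0,0.01,0],"rot":[0,1,0]},{"jaw":-0.3,"delta_pos":[0,0.01,0],"rot":[0,1,0]},{"jaw":-0.3,"delta_pos":[0,0.01,0],"rot":[0,1,0]},{"jaw":-0.3,"delta_pos":[0,0.01,0],"rot":[0,1,0]},{"jaw":-0.3,"delta_pos":[0,0.01,0],"rot":[0,1,0]},{"jaw":-0.3,"delta_pos":[0,0.01,0],"rot":[0,1,0]},{"jaw":-0.3,"delta_pos":[0,0.01,0],"rot":[0,1,0]},{"jaw":-0.3,"delta_pos":[0,0.01,0],"rot":[0,1,0]},{"jaw":-0.3,"delta_pos":[0,0.01,0],"rot":[0,1,0]}]'; python3 fit.py pics/w15.png .090
```

```text
time: 22.65
tcp_pos: [0.4761, 0.0735, 0.0959]
orientation: [-1.571, -0.005, -0.524]
force: [-1.4, 0.5, 0.3]
grip_width: 0.0414
22.65 [-0.02   0.246 -0.424  0.896 -0.003  2.075] [0.4761 0.0735 0.0959] [-1.5708 -0.0055 -0.5237] [-1.37  0.47  0.33] 0.0414
mask 11344 [320.46544429 313.97963681] [319.99600508 322.58760826]
0.096 [0.874 0.477 0.078]
0.1 [0.8183 0.478  0.078 ]
0.104 [0.7629 0.479  0.079 ]
mark px 583 [301.1457976  303.41509434] r 0.011578551255937415 ang 95.90996385692156 rel base 107.10996385692157
```

```bash
python3 -m creep '[{"jaw":-0.3,"delta_pos":[0,0.01,0.01],"rot":[0,1,0]},{"jaw":-0.3,"delta_pos":[0,0.01,0.01],"rot":[0,1,0]},{"jaw":-0.3,"delta_pos":[0,0.01,0.01],"rot":[0,1,0]},{"jaw":-0.3,"delta_pos":[0,0.01,0.01],"rot":[0,1,0]},{"jaw":-0.3,"delta_pos":[0,0,0],"rot":[0,0,0]},{"jaw":0.3,"delta_pos":[0,0,0],"rot":[0,0,0]},{"jaw":0.3,"delta_pos":[0,0,0],"rot":[0,0,0]},{"jaw":0.3,"delta_pos":[0,0,0],"rot":[0,0,0]},{"jaw":0.3,"delta_pos":[0,0,0],"rot":[0,0,0]}]'; python3 fit.py pics/w16.png .090
```

```text
time: 23.65
tcp_pos: [0.4763, 0.0744, 0.0951]
orientation: [-1.569, -0.004, -0.9]
force: [0.5, -0.4, -0.4]
grip_width: 0.0556
23.65 [-1.800e-02  2.470e-01 -4.240e-01  8.950e-01 -2.000e-03  2.453e+00] [0.4763 0.0744 0.0951] [-1.569  -0.0044 -0.9   ] [ 0.48 -0.36 -0.38] 0.0556
mask 11566 [320.22453744 315.61326301] [320.69471025 325.28464501]
0.096 [0.8824 0.478  0.077 ]
0.1 [0.825 0.479 0.078]
0.104 [0.769 0.48  0.079]
mark px 582 [301.57388316 305.5532646 ] r 0.011813720768338339 ang 74.01273035327932 rel base 85.21273035327933
```

View pics/w16.png

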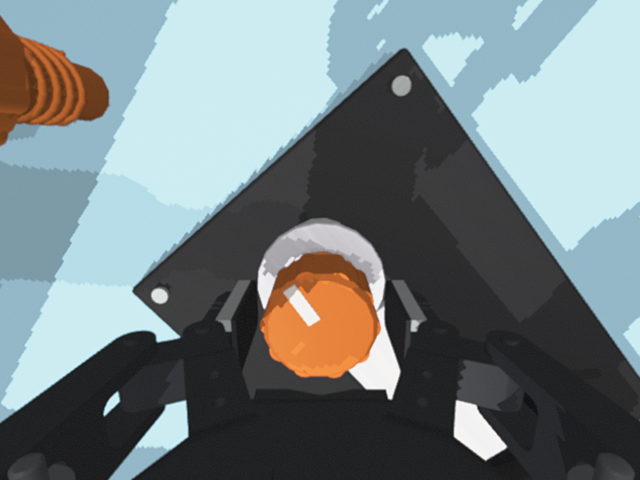

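```bash
python3 -m creep '[{"jaw":0.3,"delta_pos":[0,0,0],"rot":[0,-1,0]},{"jaw":0.3,"delta_pos":[0,0,0],"rot":[0,-1,0]},{"jaw":0.3,"delta_pos":[0,0,0],"rot":[0,-1,0]},{"jaw":0.3,"delta_pos":[0,0,0],"rot":[0,-1,0]},{"jaw":0.3,"delta_pos":[0,0,0],"rot":[0,-1,0]},{"jaw":0.3,"delta_pos":[0,0,0],"rot":[0,-1,0]},{"jaw":0.3,"delta_pos":[0,0,0],"rot":[0,-1,0]},{"jaw":0.3,"delta_pos":[0,0,0],"rot":[0,-1,0]},{"jaw":0.3,"delta_pos":[0,0,0],"rot":[0,-1,0]},{"jaw":0.3,"delta_pos":[0,0,0],"rot":[0,-1,0]},{"jaw":0.3,"delta_pos":[0,0,0],"rot":[0,-1,0]},{"jaw":0.3,"delta_pos":[0,0,0],"rot":[0,0,0]}]'; python3 fit.py pics/w17.png .089
```

```text
time: 24.95
tcp_pos: [0.4764, 0.0744, 0.0951]
orientation: [-1.574, -0.003, 0.305]
force: [-0.7, -0.5, -0.3]
grip_width: 0.0556
24.95 [-0.018  0.247 -0.424  0.895 -0.002  1.248] [0.4764 0.0744 0.0951] [-1.5741 -0.0034  0.3051] [-0.71 -0.47 -0.26] 0.0556
mask 11461 [320.99232179 316.11587122] [320.63025624 326.13921597]
0.096 [0.8706 0.475  0.078 ]
0.1 [0.8147 0.475  0.079 ]
0.104 [0.7585 0.474  0.08  ]
mark px 581 [340.42857143 305.89328744] r 0.01174155638796382 ang 70.01992691226988 rel base 81.21992691226988
```

View pics/w17.png

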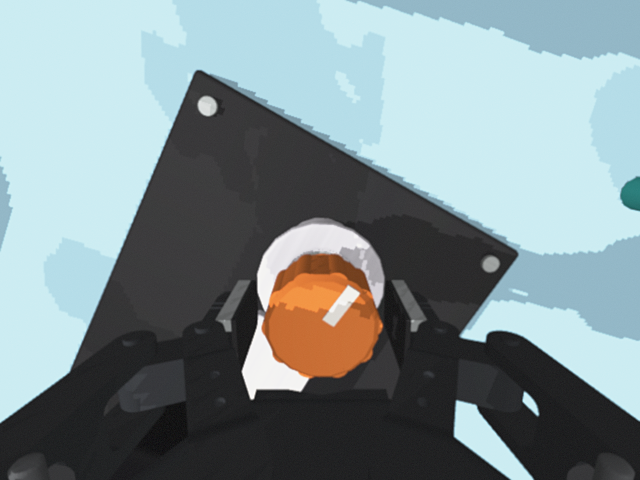

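```bash
python3 -m creep '[{"jaw":0.1,"delta_pos":[0,0,0],"rot":[0,0,0]},{"jaw":-0.1,"delta_pos":[0,0,0],"rot":[0,0,0]},{"jaw":-0.3,"delta_pos":[0,0,0],"rot":[0,0,0]},{"jaw":-0.3,"delta_pos":[0,0,0],"rot":[0,0,0]},{"jaw":-0.3,"delta_pos":[0,0,0],"rot":[0,0,0]},{"jaw":-0.3,"delta_pos":[0,0.01,0],"rot":[0,0.8,0]},{"jaw":-0.3,"delta_pos":[0,0.01,0],"rot":[0,1,0]},{"jaw":-0.3,"delta_pos":[0,0.01,0],"rot":[0,1,0]},{"jaw":-0.3,"delta_pos":[0,0.01,0],"rot":[0,1,0]},{"jaw":-0.3,"delta_pos":[0,0.01,0],"rot":[0,1,0]}]';  python3 -m creep '[{"jaw":-0.3,"delta_pos":[0,0.01,0],"rot":[0,1,0]},{"jaw":-0.3,"delta_pos":[0,0.01,0],"rot":[0,1,0]},{"jaw":-0.3,"delta_pos":[0,0.01,0],"rot":[0,1,0]},{"jaw":-0.3,"delta_pos":[0,0.01,0],"rot":[0,1,0]},{"jaw":-0.3,"delta_pos":[0,0.01,0],"rot":[0,1,0]},{"jaw":-0.3,"delta_pos":[0,0.01,0],"rot":[0,1,0]},{"jaw":-0.3,"delta_pos":[0,0.01,0],"rot":[0,1,0]},{"jaw":-0.3,"delta_pos":[0,0,0],"rot":[0,0,0]},{"jaw":-0.3,"delta_pos":[0,0,0],"rot":[0,0,0]}]'; python3 fit.py pics/w18.png .087
python3 - <<'E'
from station import ctrl
from h import *
p=ctrl.capture("scene")
for q in ("bolt_head","bolt_mark","tumbler","pill_jar","marker","microphone","screwdriver"): print(q,[(r["confidence"],r["at"]) for r in ctrl.landmark_of(p,q)])
cv2.imwrite("pics/s4.png",cv2.resize(p["image"][200:300,300:440],(800,571),interpolation=cv2.INTER_CUBIC)[:,:,::-1])
E
```

```text
time: 26.05
tcp_pos: [0.4765, 0.0744, 0.0944]
orientation: [-1.572, -0.005, -0.227]
force: [-0.4, 0.5, 1.6]
grip_width: 0.0414
time: 26.95
tcp_pos: [0.4765, 0.0745, 0.093]
orientation: [-1.568, -0.004, -0.992]
force: [-0.7, -0.5, 1.9]
grip_width: 0.0414
26.95 [-1.800e-02  2.490e-01 -4.280e-01  8.890e-01 -2.000e-03  2.545e+00] [0.4765 0.0745 0.093 ] [-1.568  -0.0044 -0.9922] [-0.65 -0.51  1.89] 0.0414
mask 11012 [320.48465311 315.90237922] [320.48124501 328.98370716]
0.096 [0.8108 0.479  0.077 ]
0.1 [0.7576 0.48   0.077 ]
0.104 [0.7049 0.481  0.078 ]
mark px 587 [339.50255537 305.46507666] r 0.011719806340681026 ang -2.7314427237346606 rel base 8.468557276265338
bolt_head [(0.98, [0.6525, 0.167, 0.0695]), (0.66, [0.4758, 0.077, 0.0892]), (0.64, [0.465, 0.2411, 0.1008])]
bolt_mark [(0.86, [0.491, 0.0747, 0.1013]), (0.83, [0.4925, 0.2446, 0.114]), (0.69, [0.6641, 0.1532, 0.0827])]
tumbler [(0.8, [0.5856, -0.4602, 0.0005]), (0.27, [0.634, 0.3887, -0.0019])]
pill_jar []
marker [(0.86, [0.7415, 0.2055, 0.0001]), (0.6, [0.5833, -0.4554, 0.0002])]
microphone [(0.61, [0.6309, 0.3905, -0.0009])]
screwdriver [(0.59, [0.2724, 0.3576, -0.0025])]
```

View pics/w18.png

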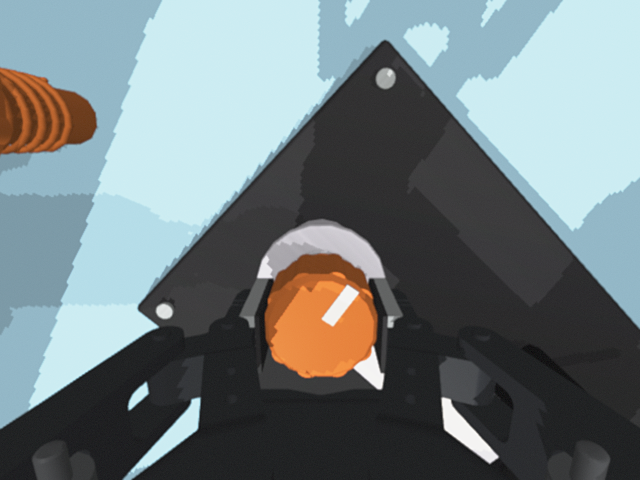

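View pics/s4.png

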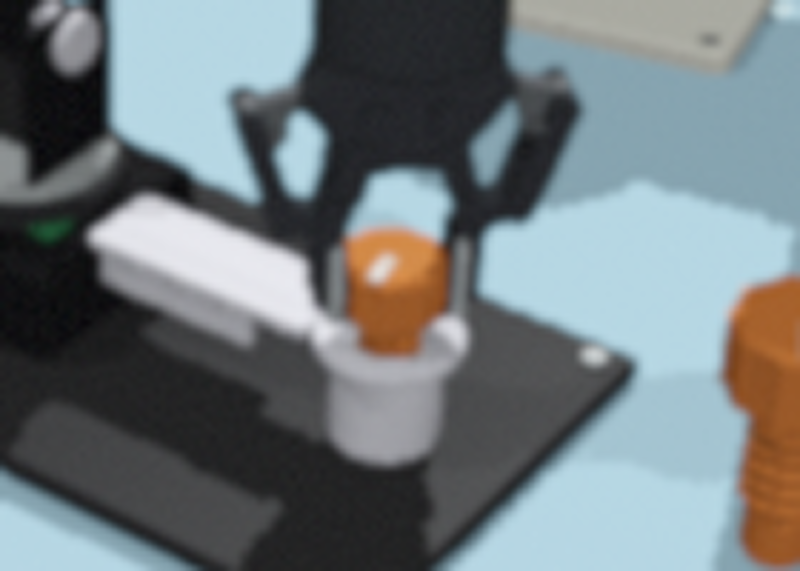

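```bash
python3 - <<'E'
from station import ctrl
print(ctrl.finish_job())
s=ctrl.observe(); print(s["time"],s["tcp_pos"],s["grip_width"],s["force"])
E
```

```text
the job is handed in; nothing more can be done
None
the job is handed in; nothing more can be done
```

I started the small orange bolt in the boss and handed the job in with the fingers still holding the knob. The hand-in gave no verdict.

- **Backward turn:** I turned the knob about 105° anticlockwise. The white mark ended about 22° past base +x. When I released it, the knob sank about 3.5–4 mm to about 99–100 mm above the table, so it had dropped into the thread.
- **Forward turn:** I turned it about 370° clockwise with one regrip, following it down without pressing. Wrist force stayed at about 2 N or less in every reading.

**Last checks:**
- **Knob:** the scene camera put its centre at about 88–89 mm; counting turns gives about 87.3 mm. Both are within 84–91 mm. It looked upright, within about 2 mm of the boss axis, and the mark was about 8° past base +x.
- **Grip:** the fingers were still closed on the knob, 41 mm apart.
- **Other things:** the tumbler and marker were within about 8 mm of their first detected positions. The microphone and screwdriver were found, but I had not measured where they started. The pill jar was not detected in the last picture, so I did not check it, but the arm never went near it.

**Where the checks disagreed:** the wrist-camera height fit read about 1 mm low, and at the end it only covered heights above the knob's position. I relied on the scene camera and the turn count for the final height.

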